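# Turn a well tray on the post and seat it in its guide

## Task

The well tray lies crossways before the mouth of the metal guide and only fits in lengthways. Keeping it flat on the bench, push it against the round post at the mouth so that it swings a quarter turn on the post and comes to lie along the long rail, then slide it into the guide between the rails until it presses steadily, but gently, on the rubber buffer of the end stop. Leave it there, up against the buffer, and do not disturb the things around.

Things in the scene. Friction and masses are not known exactly. Their poses are not given: they have to be found in the camera images.
- tray_centre (a point): Centre, half-way up (10 mm above the bench), of the loose white well tray: 110 mm along its own x, 150 mm along its own y, 20 mm high, flat upright sides, solid; about 0.22 kg (varies by a third), too wide to grip. At the start its axes point roughly as the guide's, a long side towards the post.
- tray: The same tray, origin at the centre of its underside. The quarter turn that lays it along the long rail is anticlockwise seen from above. Sliding it on the bench takes some 1 to 3 N.
- guide: Aluminium guide fixed on the bench; origin on the bench at its mouth, x runs into it, y to the long rail. Rails 16 mm high: long one's inner face at y = +58 mm, x = 8 to 234; short one's at y = -58, x = 128 to 234, with a lead-in flaring out to y = -85 at x = 95. A cross bar closes the end at x = 218. The tray slides on the bench itself, 3 mm play each side when lengthways.
- post: Fixed upright steel post at the mouth end of the long rail, 20 mm across and 30 mm high; origin at the centre of its foot, at x = -2, y = +68 mm of the guide, so that its side is flush with the long rail's inner face. Bring the tray to it slowly (under 30 mm/s); over 25 N of the tray on post or rails does harm.
- stop: Steel clamp block of the end stop, 60 mm wide, 24 high, fixed across the guide; origin on the bench below the middle of its face, which looks to guide -x. From the face a round rubber buffer (22 mm across, centre 11.5 mm up) is screwed out, reaching 6 to 16 mm before it: a setting that is not measured, so end the push by feel. Press on it with over 3 N (beyond the sliding force), half a second; over 20 N does harm.
- amber_bottle: Bystander: standing amber bottle, 41 mm across, 82 mm high; origin at its foot.
- slide_stack: Bystander: banded stack of slides, 29 x 78 x 21 mm; origin under its centre.
- marker: Bystander: lying marker pen, 16 x 130 x 16 mm; origin under its centre.
- tape_roll: Bystander: roll of tape lying flat, 77 mm across, 16 mm high; origin under its centre.
- small_bottle: Bystander: small standing bottle, 24 mm across, 56 mm high; origin at its foot.
Mind the look-alikes: they are no part of the job. Of the things that look like the post, the smaller one is meant.

How it is judged (in metres and radians):
On the way, in this order (a step that is already met when the one before it is completed fails the run):
1. the tray, part-turned, bears on the post (angle between the x axis of tray and the x axis of guide, either way round between 0.4 and 1.2 rad and contact force between tray and post above 0.3 N), for 0.1 s.
2. the tray is turned a quarter turn and lies along the guide (angle between the x axis of tray and the y axis of guide, either way round below 0.12 rad and y of tray_centre in the frame of guide between -0.012 and 0.012 m), for 0.1 s.
3. the tray is pressed steadily on the end stop's buffer with at least 3 N (contact force between tray and stop above 3 N and angle between the x axis of tray and the y axis of guide, either way round below 0.06 rad), for 0.2 s.
At the end, for the whole second after the job is handed in: The tray lies flat and at rest in the guide between both rails, turned a quarter turn (within 0.05 rad of the guide), up against the buffer of the end stop: its leading short side at most 18.5 mm from the clamp block's face (the buffer reaches 6 to 16 mm before the face) (x of tray_centre in the frame of stop above -0.0935 m and y of tray_centre in the frame of guide between -0.006 and 0.006 m and angle between the x axis of tray and the y axis of guide, either way round below 0.05 rad and height (world z) of tray_centre below 0.014 m and angle between tray's own z axis and vertical below 0.05 rad and linear speed of tray below 0.01 m/s); the robot touches nothing.
It fails at once if the tray is forced against the guide with more than 25 N (contact force between tray and guide above 25 N).
It fails at once if the tray is forced against the post with more than 25 N (contact force between tray and post above 25 N).
It fails at once if the tray is forced against the end stop with more than 20 N (contact force between tray and stop above 20 N).
It fails at once if the tray is lifted off the bench or tipped (height (world z) of tray_centre above 0.022 m or angle between tray's own z axis and vertical above 0.15 rad).
It fails at once if a bystander (bottle, slides, marker, tape) is shoved by more than 20 mm (distance of any of amber_bottle, slide_stack, marker, tape_roll, small_bottle from where it was at the start of the episode above 0.02 m).
It also fails if it takes over 72 s, if anything falls off the work surface, if the arm or the gripper's body presses on something with over 40 N, if the wrist force passes 120 N, or if a joint passes its speed limit or range.

## Robot

A 6-joint arm with a two-finger parallel gripper is mounted at the origin on a cart in front of the work surface, level with it; the furniture and walls round the work are solid. World frame = base frame: x ahead of the robot, y to its left, z up, the work surface at z = 0. Lengths are in mm, angles in rad, forces in N, time in s.
With the tool pointing down it reaches from about 275 to 825 mm from the base axis. Payload 5.2 kg.
Tool frame: the origin (TCP) lies at the very end of the fingers, on their centre line; the grasp point (between the pads) lies 19 mm behind it; z points along the fingers, y is the line along which they close (so a half turn about z gives the same grasp; the last joint's range is limited). The gripper opens to 93 mm and grips with 3 to 60 N. Pads are 15 mm wide; open, the fingers measure 128 mm over their backs; the gripper's body (75 mm by 188 mm) begins 65 mm behind the grasp point.
Start: joints at [1.016, 0.259, 1.535, -0, 1.348, -0.203], TCP at [189.502, 516.327, 218.653] pointing down, gripper open.
Joint ranges: [-3.14, 3.14], [-0.91, 2.08], [0.19, 2.58], [-1.22, 4.36], [0.22, 2.71], [-3.12, 3.12]. Speed limits (rad/s): [2.57, 2.57, 3.14, 3.14, 3.14, 3.14].

## Interface

Orientations are given as a 3x3 rotation matrix whose columns are the frame's x, y, z axes.
In Python, from cell import robot, command_gripper, kin, get_image, camera_info, workorder, spot_in, trace, place_of gives the robot as it stands. Calls block until the motion is done:
- robot.movep(position, orientation): joint-space move of the TCP to a pose.
- robot.move_linear(position, rotation=None, vel=150): straight line of the TCP; rotation=None keeps the orientation; vel is the mean speed in mm/s.
- robot.set_joints(angles): joint-space move.
- command_gripper(opening): finger opening in mm; the grip force is fixed at half the most; returns when the fingers have stopped.
- robot.pause(seconds).
- kin.inverse_kinematics(position, orientation): joint angles nearest the present ones, or None.
- get_image(name): name is "side" or "top" or "wrist"; returns the picture (420x560x3 uint8, red, green, blue); there is no depth.
- camera_info(name): a dict with "mtx" (3x3 intrinsics, pixels), "rvec" (rotation vector, rad) and "tvec" (3), from world to camera coordinates, as OpenCV has them. Camera axes: x right, y down, z forward; pixel columns grow to the right and rows downward; lengths in mm; the calibration is good to about 2 mm. A picture is of the moment at which its call begins: read the wrist's pose just before it. camera_info takes no time and is no camera call; for the wrist camera it gives the pose at the moment of the call.
A pose or a line that the arm cannot do raises robot.MotionError and nothing moves.
- workorder.job_done(): hands the job in; it is judged then, once.
Trained networks look in the newest picture that a camera, given by its name, has taken for a name from the list of things; names that differ only in an ending like _2 or _b are one class to them, and where a whole thing is asked for, a point or a joint stands for the part that bears it (a point fixed in the world has none). Each returns a list of dicts, best first, with "confidence" (0 to 1); they miss things now and then, are a little off and sometimes report something else, mostly with a low value. They report only what shows in the picture. A call takes as long as a camera call. They do not tell look-alikes from the thing itself.
- spot_in(name, camera): "at" ([x, y, z] in mm, in the coordinates of the camera as it stood for that picture, good to about 4 mm: the middle of the surface that is visible of it).
- trace(name, camera): "mask" (420x560 bool, what is visible of it).
- place_of(name, camera): "at" ([x, y, z] in mm, in the coordinates of the camera as it stood for that picture, good to about 4 mm: a listed point, or the origin of a listed thing).
Readings, each from a call of its own:
- robot.current_t(): time.
- robot.current_joint_pos(): joint angles.
- robot.current_joint_velocities(): joint speeds.
- robot.current_effort(): joint torques, N m.
- robot.current_tool_pos(): TCP position.
- robot.current_eef_rot(): TCP orientation.
- robot.current_force(): force on the tool from outside, world axes, zero at the start.
- robot.current_wrist_torque(): the same for the moment, N m.
- robot.current_width(): finger opening in mm.
- robot.current_grasp_force(): force on a finger pad.
Only numpy, scipy, OpenCV 4.12 (cv2) and the standard library are available. Lean on these libraries where they do the work, as an engineer would, in place of code of your own. Each camera call takes 0.05 s, during which the arm holds its last target. There are 200 camera calls.

## Working session

There is one attempt and no reset: what is moved stays moved. The work goes in short steps, each a Python script; the robot and the scene stay as the last script left them, time stands still between calls to the robot, and variables do not carry over. Pictures are saved under pics/ and viewed, at most 10 in all, crops included, and the job is handed in when it is done.

```bash
ls; mkdir -p pics; cat > h.py <<'E'
from cell import *
import numpy as np, cv2
def snap(n,f=None):
    c=camera_info(n); im=get_image(n)
    if f: cv2.imwrite('pics/'+f,im[:,:,::-1])
    return im,c
def w(c,p):
    R=cv2.Rodrigues(np.array(c['rvec'],float))[0]; return R.T@(np.array(p,float).ravel()-np.array(c['tvec'],float).ravel())
def proj(c,P):
    return cv2.projectPoints(np.array(P,float).reshape(-1,3),np.array(c['rvec'],float),np.array(c['tvec'],float),np.array(c['mtx'],float),None)[0].reshape(-1,2)
def plane(c,uv,z):
    R=cv2.Rodrigues(np.array(c['rvec'],float))[0]; o=-R.T@np.array(c['tvec'],float).ravel()
    uv=np.array(uv,float).reshape(-1,2); d=(np.linalg.inv(c['mtx'])@np.c_[uv,np.ones(len(uv))].T).T@R
    return o+d*((z-o[2])/d[:,2])[:,None]
E
cat > a.py <<'E'
from h import *
np.set_printoptions(precision=1,suppress=True)
for n in ['top','side']:
    im,c=snap(n,n+'0.png')
    print(n)
    for t in ['tray','guide','post','stop','amber_bottle','slide_stack','marker','tape_roll','small_bottle']:
        for d in place_of(t,n)[:4]: print(t,w(c,d['at']),proj(c,w(c,d['at']))[0],round(d['confidence'],2))
print(robot.current_t())
E
python3 a.py
```

```text
pics
top
tray [586.5 271.4   0.8] [200.9 201.4] 0.62
post [418.5 231.2  -2.6] [217.5 267.9] 0.62
post [607.1 188.1   3.2] [233.6 192.4] 0.4
stop [609.6 186.2   0.2] [234.4 191.6] 0.68
stop [554.7 -14.9  -1.7] [314.5 211.1] 0.52
amber_bottle [739.9 255.1   2.3] [206.8 142.1] 0.87
slide_stack [422.6  20.1  -3.1] [302.3 264.2] 0.96
marker [ 428.8 -185.    -0.9] [384.8 259.5] 0.65
tape_roll [ 615.3 -101.4   -0.9] [347.8 186.5] 0.74
small_bottle [736.1 -39.2  -0. ] [321.5 140.8] 0.42
side
tray [583.1 279.5   0.8] [250.6 279.6] 0.72
tray [738.  250.7   0.9] [179.4 262.4] 0.72
post [420.4 229.6   2.4] [336.4 271.3] 0.65
post [615.4 187.1   0.4] [245.3 250.2] 0.56
stop [555.9 -12.4   1.7] [285.7 206.7] 0.7
amber_bottle [734.5 251.4   1.1] [180.9 262.7] 0.87
slide_stack [428.5  23.6   0.8] [335.1 218.4] 0.94
marker [ 431.3 -182.     4.2] [336.3 181.1] 0.59
tape_roll [620.9 -98.9   2.7] [266.9 189.4] 0.53
small_bottle [739.  -42.2   1.5] [220.  195.9] 0.53
1.0
```

View pics/top0.png

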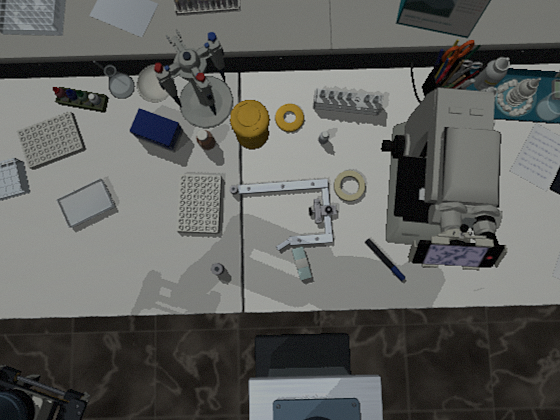

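View pics/side0.png

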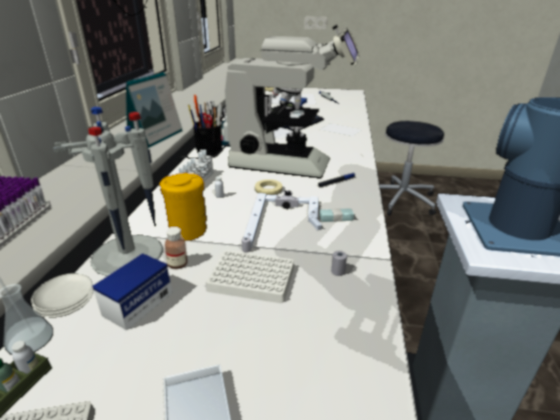

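The top view shows the guide's mouth to the left (+y), with the long rail at the far side. The small post is at (234,190), the tray at (201,204) and the stop at (318,210). The big grey look-alike post is at (218,270). The side view agrees with this. Next I'll measure from closer with the wrist camera.

```bash
cat > b.py <<'E'
from h import *
np.set_printoptions(precision=2,suppress=True)
print(robot.current_eef_rot())
def R(a): # tool y axis at angle a in the world xy plane, z down
    y=np.array([np.cos(a),np.sin(a),0]);z=np.array([0,0,-1.]);return np.c_[np.cross(y,z),y,z]
command_gripper(0)
for i,p in enumerate([(500,200,330),(560,120,330)]):
    for a in (0,np.pi):
        try: robot.movep(p,R(a));print(i,a);break
        except robot.MotionError as e: print(e)
    robot.pause(.3)
    im,c=snap('wrist',f'w{i}.png')
    print(robot.current_tool_pos(),robot.current_joint_pos(),'cam',w(c,[0,0,0]))
    for t in ['tray','guide','post','stop']:
        for d in place_of(t,'wrist')[:4]: print(t,w(c,d['at']),proj(c,w(c,d['at']))[0],round(d['confidence'],2))
    np.save(f'pics/c{i}.npy',c,allow_pickle=True)
print(robot.current_t())
E
python3 b.py
```

```text
[[-0.94  0.34  0.  ]
 [ 0.34  0.94  0.  ]
 [-0.    0.   -1.  ]]
0 0
[499.78 200.48 329.93] [0.17 0.19 1.36 0.   1.6  0.17] cam [501.68 281.56 495.45]
tray [583.19 274.72   0.3 ] [335.09 120.33] 0.96
post [414.05 226.4   -1.96] [224.86 152.36] 0.71
post [616.31 187.39  -4.3 ] [352.49 177.  ] 0.55
1 0
[559.57 120.86 330.35] [0.02 0.25 1.28 0.   1.61 0.02] cam [561.35 201.9  495.94]
tray [583.07 276.61  -1.68] [296.01  61.43] 0.84
guide [555.77 -13.81  -2.01] [277.34 247.39] 0.2
post [415.96 224.42  -2.18] [183.36  99.6 ] 0.72
post [616.43 185.7   -0.16] [317.05 126.75] 0.53
stop [554.37  -9.6   -0.88] [276.51 245.37] 0.55
5.7083
```

```bash
cat > c.py <<'E'
import cv2
for i in (0,1):
    im=cv2.imread(f'pics/w{i}.png'); cv2.imwrite(f'pics/w{i}b.png',cv2.resize(im,(784,588),interpolation=cv2.INTER_CUBIC))
E
python3 c.py
```

```text
(no output)
```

View pics/w0b.png

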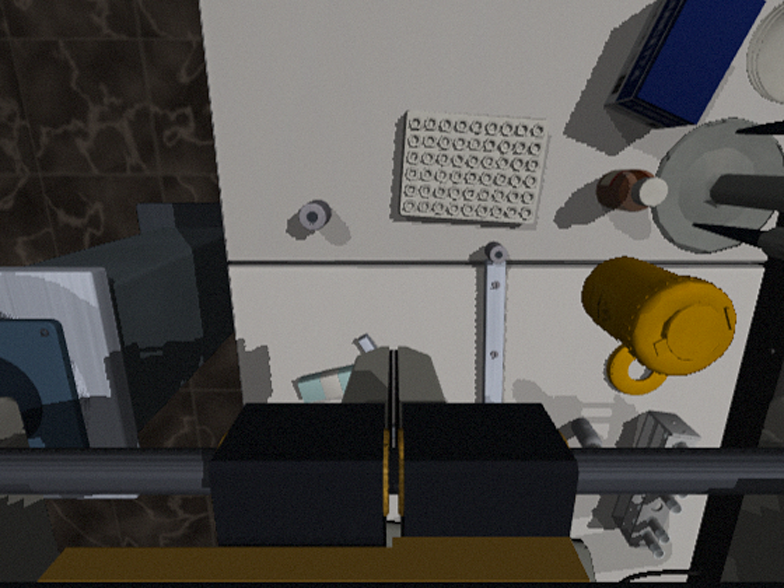

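View pics/w1b.png

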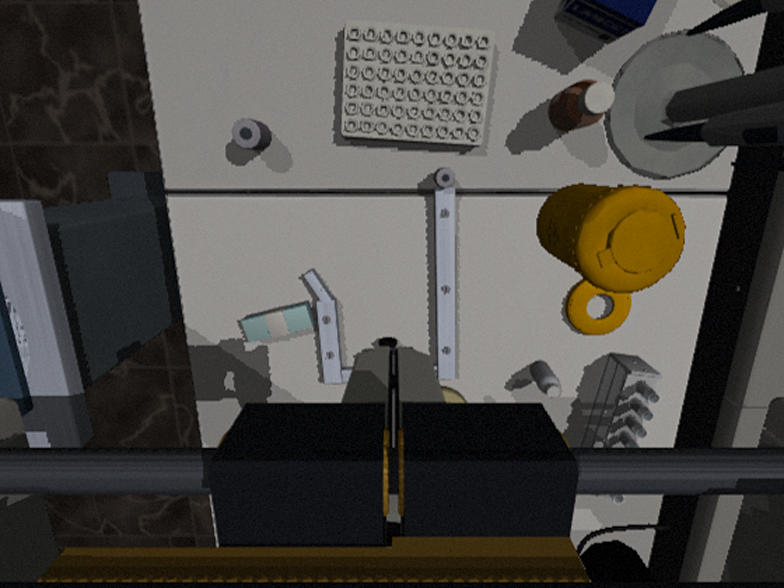

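The post top is at (444,177) in the enlarged second view, and the rail's inner top edge runs from about (434,190) to (437,378). The tray's top corners are near (347,22), (494,37), (491,146) and (343,135). I'll refine these numerically.

```bash
cat > d.py <<'E'
from h import *
np.set_printoptions(precision=1,suppress=True)
S=1.4
c0=np.load('pics/c0.npy',allow_pickle=True).item();c1=np.load('pics/c1.npy',allow_pickle=True).item()
print('post',plane(c0,np.array([[496,252]])/S,30),plane(c1,np.array([[444,177]])/S,30))
print('rail in top edge',plane(c1,np.array([[434,190],[437,378]])/S,16),plane(c0,np.array([[486,264],[485,400]])/S,16))
print('short rail inner',plane(c1,np.array([[334,303],[341,382]])/S,16))
print('tray c1',plane(c1,np.array([[347,22],[494,37],[491,146],[343,135]])/S,20))
print('tray c0',plane(c0,np.array([[408,111],[546,124],[540,226],[401,214]])/S,20))
# tray masks -> min area rect on z=20 plane (approx)
for i,c in ((0,c0),(1,c1)):
    im=cv2.imread(f'pics/w{i}.png'); 
    print('jar foot', plane(c,np.array([[585,270],[540,215]][i]) /S,0))
for n,u in (('top',[(231,120),(270,120),(250,146)]),('side',[(166,236),(206,232)])): print(n,plane(camera_info(n),u,0),plane(camera_info(n),u,90))
# guide outlines with crop from w1
im=cv2.imread('pics/w1.png');cv2.imwrite('pics/g.png',cv2.resize(im[10:280,200:370],None,fx=4,fy=4,interpolation=cv2.INTER_CUBIC)[:600])
E
python3 d.py
```

```text
post [[611.4 189.3  30. ]] [[613.2 187.1  30. ]]
rail in top edge [[604.6 173.4  16. ]
 [614.6 -47.1  16. ]] [[604.6 173.   16. ]
 [614.    3.   16. ]]
short rail inner [[494.1  47.5  16. ]
 [498.8 -52.7  16. ]]
tray c1 [[517.3 328.7  20. ]
 [657.6 316.3  20. ]
 [661.2 217.5  20. ]
 [510.4 227.8  20. ]]
tray c0 [[516.1 330.1  20. ]
 [655.1 318.1  20. ]
 [659.1 215.7  20. ]
 [509.8 228.2  20. ]]
jar foot [[722.4 162.5   0. ]]
jar foot [[724.7 145.5   0. ]]
top [[797.6 192.5   0. ]
 [794.8  91.7   0. ]
 [727.2 144.6   0. ]] [[767.7 183.9  90. ]
 [765.2  90.6  90. ]
 [702.6 139.6  90. ]]
side [[804.6 162.6   0. ]
 [720.9 132.1   0. ]] [[737.7 287.5  90. ]
 [669.5 262.6  90. ]]
```

View pics/g.png

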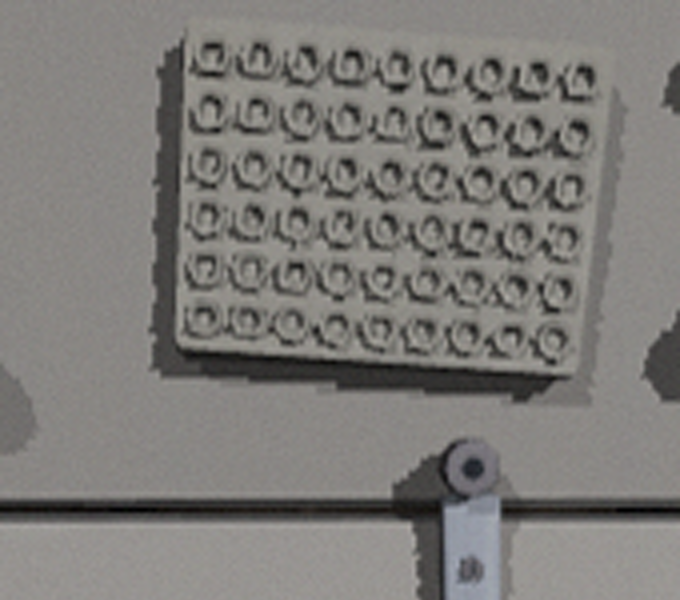

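```bash
cat > g.py <<'E'
from h import *
np.set_printoptions(precision=2,suppress=True)
O=np.array([545.9,183.]); gx=np.array([.045,-.999]); gy=np.array([.999,.045]); A=0.045; Z=6.
def R(a):
    y=np.array([np.cos(a),np.sin(a),0]);z=np.array([0,0,-1.]);return np.c_[np.cross(y,z),y,z]
def W(p,z=Z): return np.r_[O+p[0]*gx+p[1]*gy,z]
def F(f0=0):
    f=np.array(robot.current_force())-f0; return np.array([f[:2]@gx,f[:2]@gy,f[2]])
def G(): d=np.array(robot.current_tool_pos())[:2]-O; return np.array([d@gx,d@gy])
E
cat > e.py <<'E'
from g import *
post=np.array([-2,68.]); s=25; e=45
def fing(th,extra=0):
    n=np.array([np.cos(th),np.sin(th)]);t=np.array([-n[1],n[0]])
    return post-(10+110+9)*n-(e+s)*t+extra*n
th0=-.11
p0=fing(th0,-50)
robot.movep(W(p0,90),R(A+th0)); robot.move_linear(W(p0)); robot.pause(.3)
f0=np.array(robot.current_force()); print('t',robot.current_t(),f0,robot.current_tool_pos())
for x in np.arange(-47,0.1,3):   # bring tray to the post
    robot.move_linear(W(fing(th0,x)),vel=15 if x>-35 else 30)
    f=F(f0); print(x,f,end=' ')
    if np.linalg.norm(f)>12: break
print()
snap('top','top1.png'); print('t',robot.current_t())
E
python3 e.py
```

```text
t 8.025 [ 1.04 -0.27 -0.55] [556.05 371.51   7.02]
-47.0 [-1.18 -0.73  0.38] -44.0 [-0.48 -0.16  0.15] -41.0 [-0.86 -0.48  0.63] -38.0 [-1.05 -1.    0.7 ] -35.0 [-0.13 -1.65  0.49] -32.0 [-0.15 -0.51  0.61] -29.0 [ 0.1  -0.81  1.07] -26.0 [-0.65 -0.15  0.23] -23.0 [-1.25 -1.28  0.74] -20.0 [-0.1  -0.63  0.62] -17.0 [-0.19 -2.7   0.46] -14.0 [-0.61 -1.33  0.32] -11.0 [-0.91 -1.69  0.86] -8.0 [-0.56 -0.97  0.2 ] -5.0 [-0.93 -1.3   0.65] -2.0 [-0.79 -1.23  0.5 ] 
t 13.175
```

```bash
cat > v.py <<'E'
from g import *
import sys
c=camera_info('top');im=get_image('top')
i2=cv2.resize(im[150:290,150:350],None,fx=4,fy=4,interpolation=cv2.INTER_CUBIC);cv2.imwrite('pics/'+sys.argv[1],i2[:,:,::-1])
for d in place_of('tray_centre','top')[:2]:
    q=w(c,d['at']);v=q[:2]-O;print('tray',v@gx,v@gy,q[2],d['confidence'])
print('tcp',G(),robot.current_t())
E
python3 v.py t1.png
```

```text
tray -77.11426501579038 39.53963434143381 9.799924746174648 0.56
tcp [-139.71   12.82] 13.275
```

View pics/t1.png

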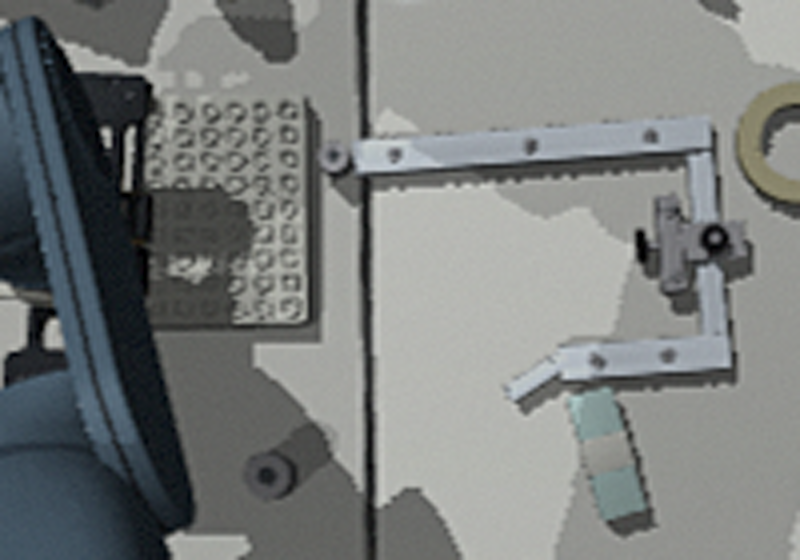

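The post sits about 5 mm from the tray's right edge at (322,155). The finger is on the back side and the post is clear of the look-alike, so I'll start the swing arc.

```bash
cat > e2.py <<'E'
from g import *
post=np.array([-2,68.]); s=25; e=45
def fing(th,extra=0):
    n=np.array([np.cos(th),np.sin(th)]);t=np.array([-n[1],n[0]])
    return post-(10+110+8)*n-(e+s)*t+extra*n
f0=np.array([.6,.6,0])
for th in np.arange(-.09,1.3,.04):
    robot.move_linear(W(fing(th)),R(A+th),vel=22)
    f=F(f0); 
    if round(th/.04)%4==0 or np.linalg.norm(f)>6: print(round(th,2),f)
    if np.linalg.norm(f[:2])>12: print('STOP');break
E
python3 e2.py; python3 v.py t2.png
```

```text
-0.01 [ 0.19 -0.49  0.45]
0.15 [ 1.39 -0.74  0.77]
0.31 [-0.02 -1.23  0.02]
0.47 [-0.29 -1.22  0.23]
0.63 [ 0.89 -1.51 -0.11]
0.79 [ 0.32 -1.3  -0.38]
0.95 [ 0.13 -0.81  0.19]
1.11 [ 0.68 -1.54  0.13]
1.27 [ 0.28 -1.73  0.06]
tray -13.4744018936243 0.6845929012232287 10.171577971913951 0.95
tcp [ 26.96 -74.93] 27.925
```

View pics/t2.png

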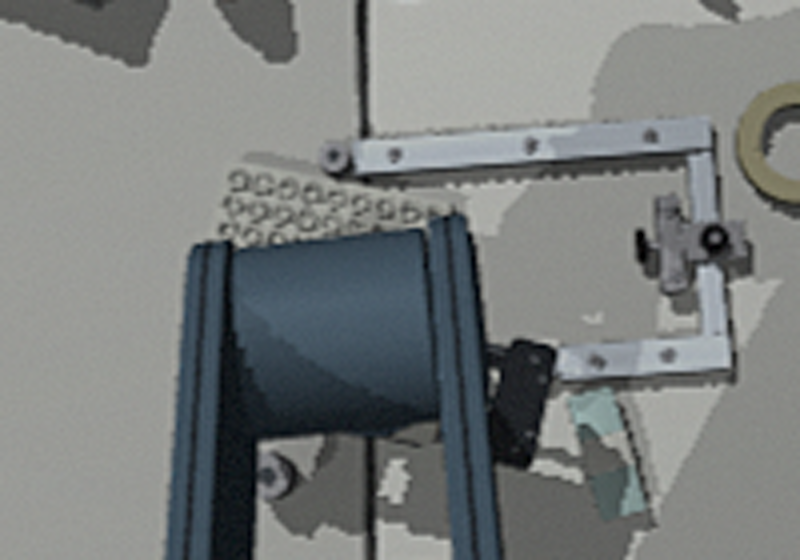

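The tray is swinging on the post at (335,155) and is close to lengthways. Now I'll finish the turn by feel.

```bash
cat > e3.py <<'E'
from g import *
post=np.array([-2,68.]); s=25; e=45
def fing(th,extra=0):
    n=np.array([np.cos(th),np.sin(th)]);t=np.array([-n[1],n[0]])
    return post-(10+110+8)*n-(e+s)*t+extra*n
def Fa(): return np.mean([F() for _ in range(6)],0)
for th in np.arange(1.31,1.5,.03):
    robot.move_linear(W(fing(th)),R(A+th),vel=22)
    f=F(); print(round(th,2),f)
    if np.linalg.norm(f[:2])>10: break
p=fing(th)
if th>1.47:
  robot.move_linear(W(p),R(A+np.pi/2),vel=15)
  b=[]
  for k in range(24):
    p=p+[0,.7]; robot.move_linear(W(p),vel=12)
    f=Fa(); b.append(f[1]); print(round(p[1],1),f,end=' ')
    if f[1]<-5.5: break
print(G(),robot.current_t())
E
python3 e3.py; python3 v.py t3.png
```

```text
1.31 [ 0.76 -1.19 -0.03]
1.34 [ 0.55 -1.27  0.39]
1.37 [ 0.84 -0.83 -0.87]
1.4 [ 1.35 -1.2  -0.96]
1.43 [ 0.41 -0.89  0.44]
1.46 [ 0.31 -0.87 -0.45]
1.49 [ 0.69 -0.77  0.24]
-64.5 [ 0.33 -2.57  1.86] -63.8 [ 0.97 -4.11  3.23] -63.1 [ 1.39 -4.91  2.39] -62.4 [ 2.32 -5.27  4.71] -61.7 [ 2.86 -5.96  3.69] [ 57.79 -63.44] 31.9417
tcp [ 57.8  -63.46] 32.0417
```

```bash
cat > e4.py <<'E'
from g import *
g=G(); robot.move_linear(W([g[0],g[1]-20]),vel=60); robot.move_linear(W([g[0],g[1]-20],90),vel=120)
p=[-115,-5]; robot.movep(W(p,90),R(A)); 
c=camera_info('wrist');im=get_image('wrist');print(robot.current_t())
cv2.imwrite('pics/w4.png',im[:,:,::-1])
for n in ('top','wrist'):
    if n=='top': c=camera_info('top');get_image('top')
    for d in place_of('tray_centre',n)[:2]:
        q=w(c,d['at']);v=q[:2]-O;print('tray',n,v@gx,v@gy,q[2],d['confidence'])
E
python3 e4.py; python3 v.py t4.png
```

```text
35.0917
tray top -1.7006185624758765 -1.429253106171243 9.111671664847778 0.77
tray -1.6451859996477312 -2.1600185429492984 10.024317856638 0.91
tcp [-114.76   -4.94] 35.3417
```

View pics/t4.png

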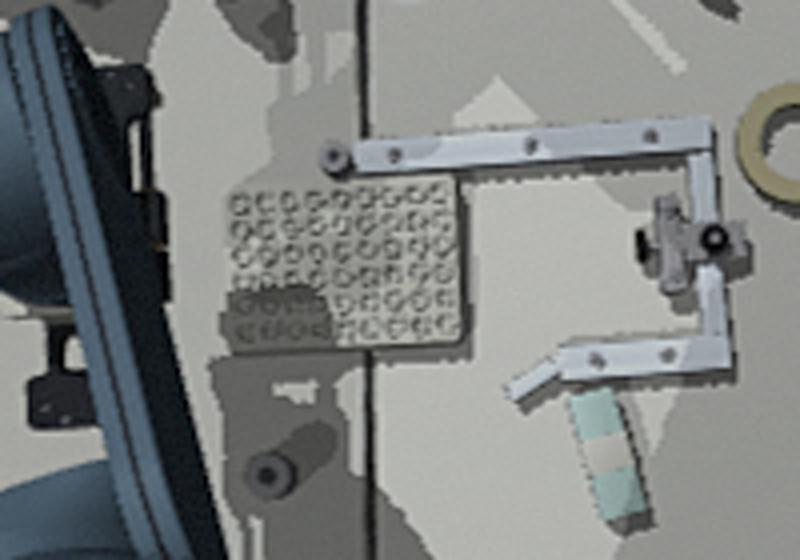

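The tray lies along the long rail, from (230,180) to (462,345), with its edges parallel to the rail. Next I'll push it in from behind with the fingers spread.

```bash
cat > e5.py <<'E'
from g import *
def Fa(n=6): return np.mean([F() for _ in range(n)],0)
command_gripper(55)
robot.move_linear(W([-115,-3]),vel=80); robot.pause(.2); b=Fa(); print('base',b,robot.current_t())
x=-115.; hist=[]
while x<45:
    x+=10 if x<5 else .8
    robot.move_linear(W([x,-3]),vel=35 if x<5 else 12)
    f=Fa(); hist.append(-(f[0]-b[0])); 
    if x<6: print(round(x),f-b)
    slide=np.median(hist[4:]) if len(hist)>6 else 1.5
    if hist[-1]>(12 if x<6 else max(slide,1)+7): print('stop',hist[-1],slide);break
print(np.array(hist[-12:])); robot.pause(.6); f=Fa(); print('hold',f-b,x,G(),robot.current_t())
E
python3 e5.py
```

```text
base [-0.27  0.37  0.69] 37.7417
-105 [-0.49 -1.46 -0.43]
-95 [-0.99  0.16  0.23]
-85 [ 0.14 -0.1  -0.36]
-75 [ 0.83 -0.31 -0.42]
-65 [ 0.32  0.01 -0.66]
-55 [-0.34 -0.25 -0.74]
-45 [ 0.61 -0.3  -0.79]
-35 [ 0.89 -0.21 -0.33]
-25 [ 0.27 -0.52 -0.82]
-15 [ 0.29 -0.86 -0.81]
-5 [ 0.76 -0.82 -1.01]
5 [0.6  0.24 0.28]
6 [-0.64  0.74 -0.91]
stop 11.792015403083083 0.6893612907931578
[ 1.38  1.34  1.13  1.33  1.2   1.45  0.48 -0.03  0.05  5.32  7.24 11.79]
hold [-10.42   0.69  -0.77] 25.800000000000015 [23.55 -2.99] 50.5917
```

```bash
cat > e6.py <<'E'
from g import *
g=G(); robot.move_linear(W([g[0]-15,-3]),vel=30); robot.move_linear(W([g[0]-15,-3],130),vel=150)
print(robot.current_t()); c=camera_info('top');get_image('top')
for n in ('tray_centre','stop'):
    for d in place_of(n,'top')[:2]:
        q=w(c,d['at']);v=q[:2]-O;print(n,v@gx,v@gy,q[2],d['confidence'])
E
python3 e6.py; python3 v.py t6.png
```

```text
52.2917
tray_centre 105.94513807986787 2.4946520537856935 9.451841481801388 0.68
stop 198.93583495840574 1.322209942641287 1.122944049003731 0.92
stop 107.30374356969764 0.2627974008693757 11.07763157533481 0.58
tray 107.23300440457467 2.187370437988774 10.321912694782153 0.88
tcp [ 8.59 -3.48] 52.5417
```

View pics/t6.png

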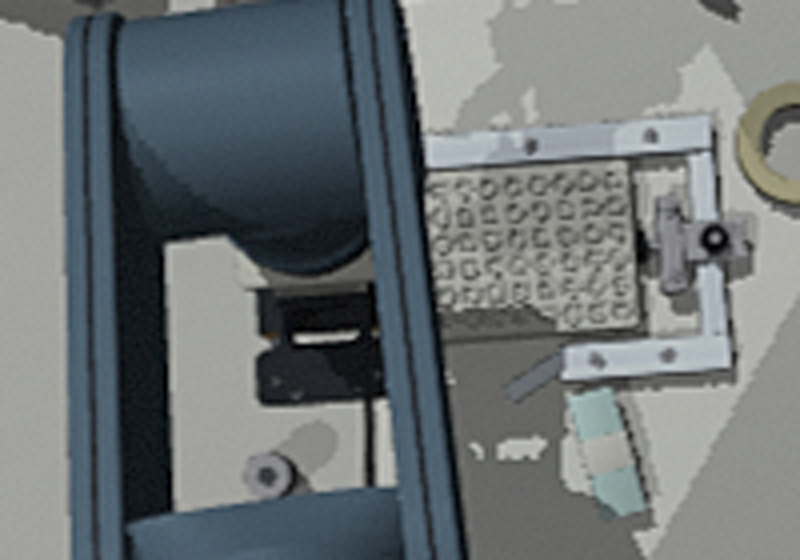

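The tray's leading side touches the black buffer at (640,245), between both rails and parallel to them. The bystanders are unmoved and the tool is clear of everything.

```bash
python3 -c "
from cell import *
print(workorder.job_done())"
```

```text
the job is handed in; nothing more can be done
None
```

The tray swung a quarter turn on the post, slid down the guide and was pressed on the buffer at about 10 N measured at the wrist. It rests there between the rails, and I handed the job in at about 53 s of the 72 s allowed; no verdict came back.

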